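# Prop open the column heater and take out the column

## Robot

A 6-joint arm with a two-finger parallel gripper is mounted at the origin on the work surface. World frame = base frame: x ahead of the robot, y to its left, z up, the work surface at z = 0. Lengths are in mm, angles in rad, forces in N, time in s.
With the tool pointing down it reaches from about 325 to 875 mm from the base axis. Payload 4.4 kg.
Tool frame: the origin (TCP) lies on the centre line of the jaws, within the pads' length; the fingertips stand ahead of it and the grasp point (between the pads) lies 6 mm ahead of it (ctrl.tcp_to_tips is the z of the fingertips in the tool frame, in mm); z points along the fingers, y is the line along which they close (so a half turn about z gives the same grasp; the last joint's range is limited). The gripper opens to 85 mm and grips with 20 to 120 N. Pads are 22 mm wide; open, the fingers measure 114 mm over their backs; the gripper's body (76 mm by 85 mm) begins 54 mm behind the grasp point. The pads swing forward as they close: fully open they stand 13 mm farther back than shut.
Start: joints at [-1.492, 0.207, 1.542, -0, 1.393, -0.15], TCP at [130.402, -560.02, 225.582] pointing down, gripper open.
Joint ranges: [-2.73, 2.73], [-0.86, 2.22], [0.23, 2.46], [-1.11, 4.25], [0.08, 2.63], [-2.82, 2.82]. Speed limits (rad/s): [2.79, 2.79, 3.14, 3.14, 3.14, 3.14].

## Interface

Orientations are given as a 3x3 rotation matrix whose columns are the frame's x, y, z axes.
In Python, from plant import ctrl, sensors, optics gives the robot as it stands. Calls block until the motion is done:
- ctrl.move_ptp(position, orientation): joint-space move of the TCP to a pose.
- ctrl.move_l(position, rot=None, vel=150, threshold=None): straight line of the TCP; rot=None keeps the orientation; vel is the mean speed in mm/s. With threshold (N) it stops when the force on the tool has changed by that much, and returns True; else False.
- ctrl.set_joints(angles): joint-space move.
- ctrl.gripper_to(opening, force=None): finger opening in mm; force is the grip in N (None keeps the last); returns when the fingers have stopped.
- ctrl.hold(seconds).
- ctrl.solve_ik(position, orientation): joint angles nearest the present ones, or None.
- sensors.read_state(): the state.
- optics.grab_frame(name): name is "scene" or "top"; returns (picture, depth): 400x640x3 uint8, red, green, blue; 400x640 float32, mm along the optical axis (not along the pixel's ray), 0 where there is no reading.
- optics.camera_params(name): a dict with "mtx" (3x3 intrinsics, pixels), "R" (3x3) and "t" (3): a world point X has camera coordinates R X + t. Camera axes: x right, y down, z forward; pixel columns grow to the right and rows downward; lengths in mm; the calibration is good to about 2 mm. A picture is of the moment at which its call begins. camera_params takes no time and is no camera call.
A pose or a line that the arm cannot do raises ctrl.MotionError and nothing moves.
- ctrl.finish_job(): hands the job in; it is judged then, once.
The state is a dict: "t": time; "q": joint angles; "qvel": joint speeds; "tau": joint torques, N m; "eef_pos": TCP position; "eef_rot": TCP orientation; "force": force on the tool from outside, world axes, zero at the start; "wrist_torque": the same for the moment, N m; "grip_width": finger opening in mm; "grasp_force": force on a finger pad.
Only numpy, scipy, OpenCV 4.12 (cv2) and the standard library are available. Lean on these libraries where they do the work, as an engineer would, in place of code of your own. Each camera call takes 0.05 s, during which the arm holds its last target. There are 200 camera calls.

## Task

Raise the flap of the column heater until it leans back on its stop, swing the stay on the heater's right side up to its stop, then lower the flap gently so that it rests on the stay. Only then lift the steel column out and lay it without dropping it in the two saddles of the bench cradle, its end fittings outside the saddles. Leave the bottle, wrench, fittings tray and beaker alone.

Things in the scene. Friction and masses are not known exactly. Their poses are not given: they have to be found in the camera images.
- heater: fixed cream sheet-metal case, open-topped under its flap, 200 (x) x 240 (y) x 100 mm high, walls 5 mm; yaw varies. Origin: centre of its underside; x from front (robot side) to back, y to its left, z up. Inside, the column lies along y in two V saddles as the cradle's, 45 mm to each side of the middle; its axis is 35 mm in front of the centre, 70 mm up
- flap (a joint): angle of the heater's flap (rad): 0 closed, grows as the front edge rises; at 1.71 it leans back on its stop and stays there by itself. It turns freely, weighs 0.45 kg and falls shut from below about 1.57, unless it lies on the stay, which holds it at about 1.25
- flap_hinge (a point): middle of the flap's hinge line, along the heater's y at the back rim: 95 mm behind the centre, 100.5 mm up. Axes turn with the flap: -x along the flap to its free edge, z out of its outer face (underside at z = 0). Flap 195 mm from hinge to free edge, 236 wide, 8 thick; a steel ear stands out 16 mm from its right edge, 95 to 135 mm from the hinge: it rests on the stay's pin
- flap_handle (a point): middle of the flap's handle, a dark round bar of 12 mm diameter, 80 mm long along the heater's y, on two legs; its axis is 45 mm off the outer face and 178 mm from the hinge. The bar can turn between the fingers; keep the fingers' opening under about 40 mm, or one will push on the flap; with the flap up, leaning the tool some 10 degrees away from it keeps the gripper's body clear
- flap_edge (a point): point in the middle of the flap's 8 mm thick free edge, 80 mm left of its middle, clear of the handle (195 mm from the hinge): here the leaning flap can be pinched from above. Axes as those of flap_hinge
- stay (a joint): angle of the prop stay (rad), a steel bar 189 mm long outside the heater's right side (-y): 0 lying level, pointing to the back; 0.744 swung up at its stop. Stiff: stays where it is left, moves with 1 to 3 N at its end. Raised after the flap leans back, its inward pin (10 mm diameter) stands under the flap's ear; raised before, it blocks the flap
- stay_pivot (a point): the stay's pivot axis (along the heater's y), at the same y as stay_grip; 85 mm in front of the heater's centre, 80 mm up
- stay_grip (a point): point to grip on the stay's dark round peg, 14 mm diameter, 55 mm long, that stands outward (-y of the heater) from the stay's free end, 189 mm from the pivot; it is 14 mm from the peg's outer end. The peg can turn between the fingers
- column: bright steel tube 26 mm in diameter and 180 mm long, with a darker fitting 36 mm in diameter and 25 mm long at each end; 0.3 to 0.55 kg. Origin: its middle, on its axis; x along its axis. It starts in the heater's saddles, up to 7 mm off-centre lengthwise; the tube between the saddles is free to grip from above
- cradle: fixed bench cradle, grey base 140 x 80 x 12 mm with two bright V saddles 12 mm thick, 45 mm either side of its middle. Origin: centre of its underside; x along the line of the column to be laid there, whose axis then lies 55 mm above the origin. The fittings go outside the saddles. It stands to the left or right of the heater; its yaw varies
- bottle: clear bottle 66 mm in diameter, 190 mm high, on the other side of the heater; leave alone. Origin: centre of its underside
- wrench: wrench 160 mm long lying flat behind and to the right of the heater; leave alone. Origin: under its middle
- fittings: white divided tray 120 x 160 x 40 mm behind the heater; leave alone
- beaker: glass beaker 70 mm in diameter, 85 mm high, behind the heater; leave alone
Mind the look-alikes: they are no part of the job. Leave any green or turquoise look-alike of the cradle alone.

How it is judged:
By the outcome, as a careful person would: the job done as asked, in the order asked, and still so for the second after the job is handed in, with the robot touching nothing.
It also fails if it takes over 72 s, if anything falls off the work surface, if the arm or the gripper's body presses on something with over 40 N, if the wrist force passes 120 N, or if a joint passes its speed limit or range.

## Working session

There is one attempt and no reset: what is moved stays moved. The work goes in short steps, each a Python script; the robot and the scene stay as the last script left them, time stands still between calls to the robot, and variables do not carry over. Pictures are saved under pics/ and viewed, at most 12 in all, crops included, and the job is handed in when it is done.

```bash
ls; mkdir -p pics; python3 - <<'E'
from plant import ctrl,sensors,optics
import cv2,numpy as np
for n in("scene","top"):
    p,d=optics.grab_frame(n); cv2.imwrite(f"pics/{n}0.png",p[:,:,::-1]); np.save(f"pics/{n}0.npy",d)
    c=optics.camera_params(n); print(n,c['mtx'].round(1).tolist(),(-c['R'].T@c['t']).round(0),c['R'].round(2).tolist())
s=sensors.read_state();print(s['t'],s['eef_rot'],ctrl.tcp_to_tips)
E
```

```text
pics
scene [[503.5, 0.0, 326.6], [0.0, 503.5, 198.4], [0.0, 0.0, 1.0]] [1360.  761. 1449.] [[-0.64, 0.77, 0.02], [0.59, 0.5, -0.63], [-0.49, -0.4, -0.77]]
top [[411.6, 0.0, 319.3], [0.0, 411.6, 202.0], [0.0, 0.0, 1.0]] [ 317.   82. 1296.] [[-0.03, -1.0, -0.02], [-0.99, 0.03, -0.16], [0.16, 0.02, -0.99]]
0.1 [[ 9.73948563e-01  2.26768966e-01 -1.81531989e-04]
 [ 2.26768825e-01 -9.73946234e-01  2.15232733e-03]
 [ 3.11278647e-04 -2.13742191e-03 -9.99997667e-01]] 25.0
```

View pics/scene0.png

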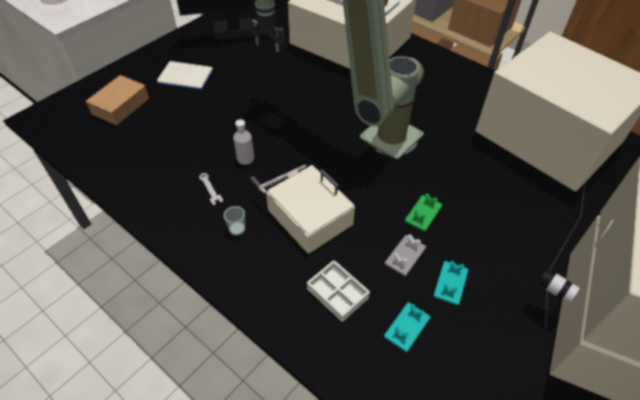

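View pics/top0.png

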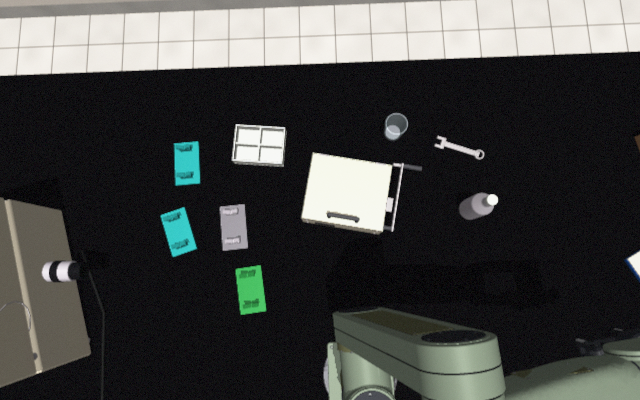

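The top view shows the heater flap with corners (314,153), (394,165), (382,234), (302,221). The handle is at (343,216), the stay at (397,197) and its peg at (408,167). The grey cradle is at (233,228), the green and turquoise look-alikes lie around it, and the bottle is at (475,206).

```bash
cat > h.py <<'E'
import numpy as np,cv2
from plant import ctrl,sensors,optics
def ray(n,uv,z):
    c=optics.camera_params(n);uv=np.atleast_2d(np.asarray(uv,float))
    d=np.c_[uv,np.ones(len(uv))]@np.linalg.inv(c['mtx']).T@c['R']
    o=-c['R'].T@c['t']; z=np.asarray(z,float)
    return o+d*((z-o[2])/d[:,2])[:,None]
def cloud(n,d):
    c=optics.camera_params(n);v,u=np.mgrid[:400,:640]
    P=np.stack([u,v,np.ones_like(u)],-1)@np.linalg.inv(c['mtx']).T*d[...,None]
    return (P-c['t'])@c['R']
def proj(n,X):
    c=optics.camera_params(n);p=(np.atleast_2d(X)@c['R'].T+c['t'])@c['mtx'].T;return p[:,:2]/p[:,2:]
def comp(m,seed):
    k,l,s,ce=cv2.connectedComponentsWithStats(m.astype(np.uint8));
    ids=l[seed[1]-4:seed[1]+5,seed[0]-4:seed[0]+5];i=np.bincount(ids[ids>0]).argmax();return l==i
E
cat > m.py <<'E'
from h import *
im={n:cv2.imread(f"pics/{n}0.png") for n in("top","scene")};D={n:np.load(f"pics/{n}0.npy") for n in im}
for n,hs,cs in(("top",(340,185),(233,228)),("scene",(305,195),(406,255))):
    P=cloud(n,D[n]); b=im[n].astype(int);
    lum=b.max(2); sat=b.max(2)-b.min(2)
    m=comp((lum>70)&(P[...,2]>90)&(P[...,2]<125)&(D[n]>0),hs)
    print(n,"flapz",np.median(P[m][:,2]),m.sum())
    cn=max(cv2.findContours(m.astype(np.uint8),0,1)[0],key=cv2.contourArea)[:,0]
    w=ray(n,cn,108.5)[:,:2].astype(np.float32); r=cv2.minAreaRect(w); print("flap",r,cv2.boxPoints(r).round(0).tolist())
    m=comp((lum>70)&(sat<40),cs)
    g=m&(abs(P[...,2]-12)<5)
    w=ray(n,np.argwhere(g)[:,::-1],12)[:,:2].astype(np.float32);r=cv2.minAreaRect(w);print("cradle",r,g.sum(),m.sum(), w.mean(0),P[m][:,2].max())
    # things high: handle
    M=(P[...,2]>140)&(P[...,2]<165)&(D[n]>0)
    yx=np.argwhere(M); near=yx[np.linalg.norm(yx[:,::-1]-hs,axis=1)<60]
    if len(near): Q=P[near[:,0],near[:,1]]; r=cv2.minAreaRect(Q[:,:2].astype(np.float32)); print("handle",len(near),r,np.median(Q,0))
E
python3 m.py; python3 - <<'E'
import cv2
a=cv2.imread("pics/top0.png")[140:260,200:430];b=cv2.imread("pics/scene0.png")[150:270,240:440]
import numpy as np
c=np.vstack([cv2.resize(a,None,fx=2.4,fy=2.4,interpolation=2),np.zeros((1,552,3),np.uint8),cv2.resize(b,(552,300),interpolation=2)])
cv2.imwrite("pics/crop1.png",c)
E
```

```text
top flapz 108.49060903390988 5389
flap ((533.6709594726562, 12.453353881835938), (255.02398681640625, 200.74427795410156), 78.6267318725586) [[410.0, -93.0], [607.0, -132.0], [657.0, 118.0], [460.0, 157.0]]
cradle ((451.17974853515625, 376.35089111328125), (139.60118103027344, 79.62812042236328), 4.056006908416748) 916 1165 [449.6867  375.32843] 1295.930818712659
handle 141 ((455.93072509765625, 36.7851676940918), (90.52527618408203, 12.638033866882324), 78.67574310302734) [455.29753773  36.78364432 158.37283526]
scene flapz 107.53289078458388 3506
flap ((540.3258666992188, -14.49542236328125), (334.2642822265625, 212.59857177734375), 79.42041015625) [[405.0, -159.0], [614.0, -198.0], [676.0, 130.0], [467.0, 169.0]]
cradle ((454.0722961425781, 377.95977783203125), (149.85528564453125, 82.143310546875), 3.9980006217956543) 562 948 [460.67786 381.46442] 1449.3168251329946
handle 87 ((460.285888671875, 38.45539093017578), (93.15159606933594, 14.230561256408691), 80.4608383178711) [461.36172725  42.35140032 156.71104735]
```

View pics/crop1.png

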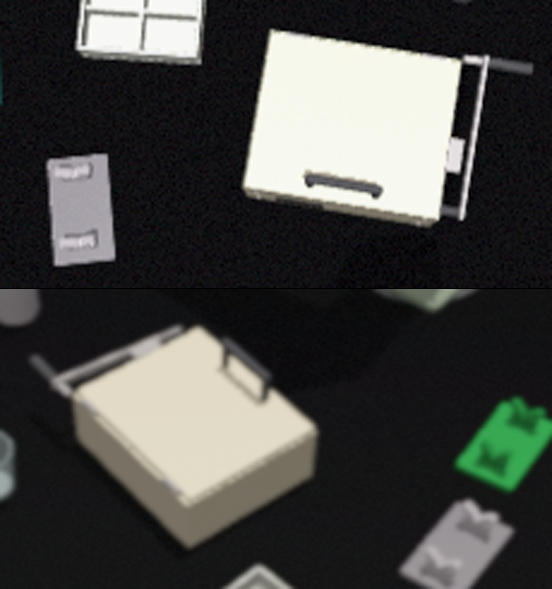

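```bash
cat >> h.py <<'E'
H0=np.array([537.4,21.,0]); YAW=-0.198
def setH(o,yaw):
    global H0,YAW; H0=np.array(o,float);YAW=yaw
def Rz(a): c,s=np.cos(a),np.sin(a);return np.array([[c,-s,0],[s,c,0],[0,0,1.]])
def hw(p): return H0+Rz(YAW)@np.asarray(p,float)
def wh(p): return (np.asarray(p)-H0)@Rz(YAW)
def tool(lean=0,out=0,flip=1,yaw=None):
    """tool down, y along +-frame x; lean>0: body leans to +x; out>0: body leans to -y"""
    z=np.array([-np.sin(lean),np.sin(out),-1.]);z/=np.linalg.norm(z)
    y=np.array([1.,0,0])*flip;y-=z*(y@z);y/=np.linalg.norm(y)
    return Rz(YAW if yaw is None else yaw)@np.c_[np.cross(y,z),y,z]
def tcp(g,R): return np.asarray(g)-6*R[:,2]
def handle(phi):
    c,s=np.cos(phi),np.sin(phi);return hw([95-178*c+53*s,0,100.5+178*s+53*c])
def stay(th,y): return hw([-85+189*np.cos(th),y,80+189*np.sin(th)])
E
python3 - <<'E'
from h import *
c=lambda x,y:(x/2.4+200,y/2.4+140)
print("peg out/in",wh(ray("top",[c(532,69),c(487,61)],80)).round(1))
# pivot end, ear
print("bar front",wh(ray("top",[c(461,216)],80)).round(1),"ear",wh(ray("top",[c(455,155)],105)).round(1))
d=lambda x,y:(x*200/552+240,(y-289)*.4+150)
print("scene peg out/in",wh(ray("scene",[d(33,359),d(62,384)],80)).round(1))
print("bottle top",ray("top",[(491,200)],190),"base",ray("top",[(470,210)],20))
for cr in(-35,):
  for f in(1,-1):
    for nm,g,R in[("h0",handle(0),tool(0,0,f)),("h1.7",handle(1.7),tool(.17,0,f)),("h1.25",handle(1.25),tool(.12,0,f)),("s0",stay(0,-180),tool(0,.15,f)),("s1",stay(.744,-180),tool(0,.15,f)),("col",hw([-35,0,70]),tool(-.14,0,f)),("colup",hw([-45,0,260]),tool(-.14,0,f)),("cra",[451.2,376.4,55],tool(0,0,f,np.radians(4.06+90))),("cra180",[451.2,376.4,55],tool(0,0,f,np.radians(4.06-90)))]:
        q=ctrl.solve_ik(tcp(g,R),R);print(f,nm,np.round(g),None if q is None else np.round(q,2))
E
```

```text
peg out/in [[ 106.1 -212.8   80. ]
 [ 107.3 -155.9   80. ]]
bar front [[ -91.6 -150.9   80. ]] ear [[ -22.1 -130.   105. ]]
scene peg out/in [[  96.9 -219.2   80. ]
 [  93.6 -156.2   80. ]]
bottle top [[ 480.94827021 -362.11808865  190.        ]] base [[ 477.07491933 -362.84326889   20.        ]]
1 h0 [456.  37. 154.] [-0.11  0.02  1.89 -0.    1.23  0.09]
1 h1.7 [705. -13. 270.] [-0.14  0.58  0.94  0.01  1.79  0.05]
1 h1.25 [625.   3. 286.] [-0.14  0.36  1.22  0.01  1.68  0.06]
1 s0 [ 604. -176.   80.] [-0.5   0.47  1.5   0.15  1.21 -0.35]
1 s1 [ 555. -166.  208.] [-0.52  0.24  1.53  0.14  1.42 -0.35]
1 col [503.  28.  70.] [-0.11  0.16  1.95 -0.02  0.89  0.1 ]
1 colup [493.  30. 260.] [-0.11 -0.1   1.78 -0.01  1.32  0.09]
1 cra [451. 376.  55.] [ 0.55  0.41  1.64 -0.    1.09 -1.09]
1 cra180 [451. 376.  55.] [ 0.55  0.41  1.64 -0.    1.09  2.05]
-1 h0 [456.  37. 154.] None
-1 h1.7 [705. -13. 270.] None
-1 h1.25 [625.   3. 286.] None
-1 s0 [ 604. -176.   80.] [-0.5   0.47  1.5   0.15  1.21  2.79]
-1 s1 [ 555. -166.  208.] [-0.52  0.24  1.53  0.14  1.42  2.79]
-1 col [503.  28.  70.] None
-1 colup [493.  30. 260.] None
-1 cra [451. 376.  55.] [ 0.55  0.41  1.64 -0.    1.09  2.05]
-1 cra180 [451. 376.  55.] [ 0.55  0.41  1.64 -0.    1.09 -1.09]
```

```bash
cat >> h.py <<'E'
def st(msg=""):
    s=sensors.read_state();print(msg,"t%.1f"%s['t'],"pos",s['eef_pos'].round(1) if hasattr(s['eef_pos'],'round') else s['eef_pos'],"F",np.round(s['force'],1),"w%.1f g%.1f"%(s['grip_width'],s['grasp_force']))
def snap(n,f):
    p,d=optics.grab_frame(n);cv2.imwrite(f"pics/{f}.png",p[:,:,::-1]);np.save(f"pics/{f}.npy",d);return p,d
E
python3 - <<'E'
from h import *
s=sensors.read_state();p=np.array(s['eef_pos'])
ctrl.move_l(p+[0,0,130],vel=250)
R=tool();g=handle(0)
ctrl.move_ptp(tcp(g,R)+[0,0,70],R); ctrl.gripper_to(34,60)
st("above")
print(ctrl.move_l(tcp(g,R),vel=100,threshold=10)); st("at")
ctrl.gripper_to(5,60); st("grip")
f=lambda ph:.17*ph/1.71
for ph in np.linspace(0,.35,3)[1:]:
    R=tool(f(ph));ctrl.move_l(tcp(handle(ph),R),R,vel=100)
st("lift"); snap("top","top1")
E
```

```text
above t3.8 pos [456.   37.3 229.5] F [1.  0.3 1.4] w34.1 g0.0
False
at t4.6 pos [456.6  37.3 160. ] F [ 0.4  0.6 -0.7] w33.7 g0.0
grip t5.0 pos [456.2  37.3 159.8] F [ 0.  -0.2 -0.3] w5.2 g0.0
lift t6.0 pos [484.1  31.7 216.7] F [ 0.4  0.3 -0.6] w4.9 g0.0
```

View pics/top1.png

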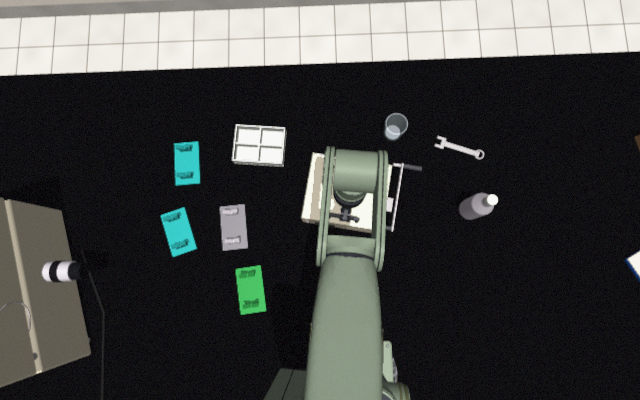

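```bash
python3 - <<'E'
from h import *
print(proj("top",[[456,37,154],[484,31,211]]),proj("scene",[[456,37,154],[484,31,211]]))
p,d=snap("scene","scene1")
a=cv2.imread("pics/top1.png")[140:250,290:430];b=cv2.imread("pics/scene1.png")[120:260,240:400]
print(proj("top",handle(0)),proj("top",handle(.35)))
cv2.imwrite("pics/crop2.png",np.hstack([cv2.resize(a,(400,314),interpolation=2),cv2.resize(b,(359,314),interpolation=2)]))
E
```

```text
[[342.92205506 215.75855924]
 [345.49523768 202.63563109]] [[328.73506798 177.2943451 ]
 [322.29456785 169.76588399]]
[[342.79847571 215.77670039]] [[345.25749321 202.4689789 ]]
```

View pics/crop2.png

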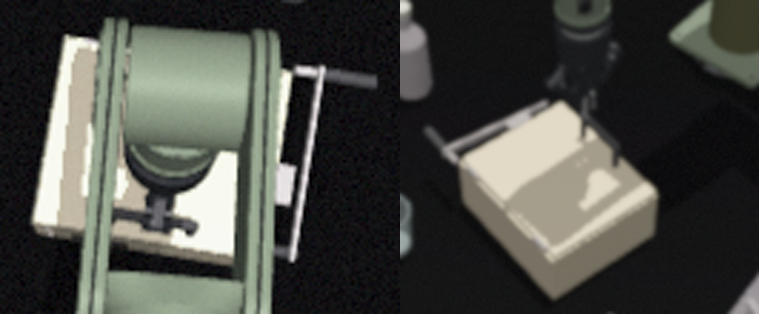

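```bash
python3 - <<'E'
from h import *
st()
for n,f,c in(("top","top0",(343,216)),("scene","scene0",(329,182)),("top","top1",(345,212)),("scene","scene1",(329,180))):
    d=np.load(f"pics/{f}.npy");P=wh(cloud(n,d));im=cv2.imread(f"pics/{f}.png").max(2)
    M=(d>0)&(im<90);M[:c[1]-30]=0;M[c[1]+31:]=0;M[:,:c[0]-30]=0;M[:,c[0]+31:]=0
    Q=P[M];Q=Q[(Q[:,2]>112)&(abs(Q[:,0]+60)<70)&(abs(Q[:,1])<60)]
    print(f)
    for lo in range(112,260,12):
        q=Q[(Q[:,2]>=lo)&(Q[:,2]<lo+12)]
        if len(q)>3: print(lo,len(q),np.percentile(q,[5,50,95],axis=0).round(0)[:,:2].tolist())
E
```

```text
t6.1 pos [483.5  31.8 216.2] F [-0.1 -0.1 -0.1] w4.8 g0.0
top0
136 4 [[-89.0, 36.0], [-88.0, 39.0], [-86.0, 44.0]]
148 12 [[-89.0, -39.0], [-88.0, -3.0], [-82.0, 43.0]]
160 4 [[-88.0, 3.0], [-83.0, 6.0], [-82.0, 37.0]]
scene0
136 7 [[-84.0, -11.0], [-80.0, 46.0], [-78.0, 48.0]]
148 45 [[-86.0, -40.0], [-80.0, -1.0], [-76.0, 46.0]]
160 17 [[-82.0, -33.0], [-77.0, 22.0], [-73.0, 45.0]]
top1
148 32 [[-89.0, -33.0], [-86.0, 16.0], [-81.0, 34.0]]
160 12 [[-87.0, -29.0], [-84.0, 21.0], [-82.0, 34.0]]
scene1
124 9 [[-84.0, -4.0], [-77.0, 44.0], [-73.0, 48.0]]
136 7 [[-82.0, -12.0], [-81.0, 47.0], [-73.0, 48.0]]
148 54 [[-86.0, -36.0], [-79.0, 6.0], [-74.0, 45.0]]
160 16 [[-81.0, -29.0], [-78.0, 15.0], [-71.0, 43.0]]
220 10 [[-60.0, 4.0], [-49.0, 8.0], [-42.0, 11.0]]
232 26 [[-67.0, -3.0], [-45.0, 7.0], [-37.0, 12.0]]
244 24 [[-63.0, -1.0], [-51.0, 7.0], [-34.0, 10.0]]
256 20 [[-65.0, 4.0], [-47.0, 9.0], [-34.0, 11.0]]
```

The flap is still shut and the handle hasn't moved (bar at heater x -83, z about 153), so the fingers closed on nothing. I'll retry deeper and close in steps, watching the force.

```bash
python3 - <<'E'
from h import *
ctrl.gripper_to(34,60)
R=tool();g=handle(0)
ctrl.move_l(tcp(g,R)+[0,0,50],R,vel=200)
print(ctrl.move_l(tcp(g,R)-[0,0,6],vel=100,threshold=8)); st("at")
for w in(24,18,14,11,8):
    ctrl.gripper_to(w,60); st(w)
snap("scene","scene2");snap("top","top2")
b=cv2.imread("pics/scene2.png")[100:240,240:400]
cv2.imwrite("pics/crop3.png",cv2.resize(b,(640,560),interpolation=2))
E
```

```text
False
at t7.5 pos [456.7  37.2 153.9] F [ 0.3 -0.7  1. ] w34.1 g0.0
24 t7.7 pos [456.6  37.3 154.2] F [-0.8 -0.3 -0.1] w24.4 g0.0
18 t8.0 pos [456.1  37.3 153.7] F [ 0.7  0.2 -0.1] w18.0 g0.0
14 t8.2 pos [456.   37.3 153.5] F [ 1.3  0.7 -0.7] w13.9 g0.0
11 t8.4 pos [456.   37.3 153.5] F [ 0.9  0.4 -0. ] w11.1 g0.0
8 t8.6 pos [456.   37.3 153.5] F [0.4 0.9 0.2] w8.3 g0.0
```

View pics/crop3.png

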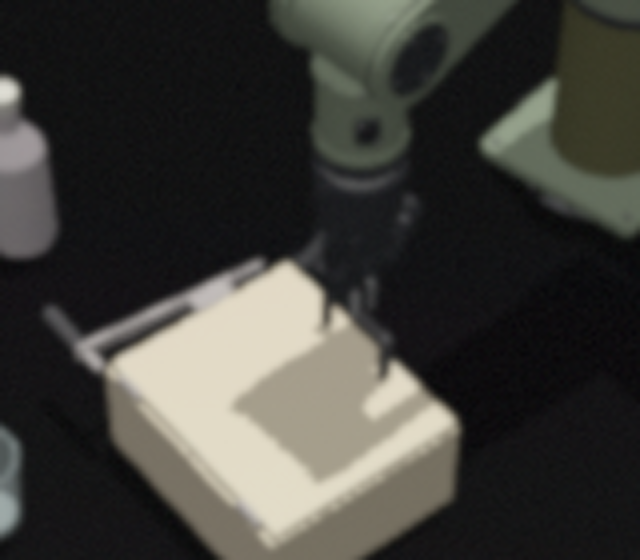

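```bash
python3 - <<'E'
from h import *
s=sensors.read_state();print(np.round(s['eef_rot'],3).tolist(),wh(s['eef_pos']).round(1),np.round(s['q'],3))
for n,f in(("scene","scene2"),("top","top2")):
    d=np.load(f"pics/{f}.npy");P=wh(cloud(n,d))
    M=(d>0)&(abs(P[...,0]+75)<70)&(abs(P[...,1])<60)
    Q=P[M]
    print(f)
    for lo in range(112,260,8):
        q=Q[(Q[:,2]>=lo)&(Q[:,2]<lo+8)]
        if len(q)>3: print(lo,len(q),np.percentile(q,[5,50,95],axis=0).round(0)[:,:2].tolist())
E
python3 - <<'E'
import cv2
b=cv2.imread("pics/top2.png")[180:240,310:390]
cv2.imwrite("pics/crop4.png",cv2.resize(b,(640,480),interpolation=2))
E
```

```text
[[0.197, 0.98, -0.0], [0.98, -0.197, -0.0], [-0.0, -0.0, -1.0]] [-83.   -0.  153.5] [-0.108  0.03   1.896 -0.     1.215  0.09 ]
scene2
112 85 [[-88.0, -53.0], [-49.0, -3.0], [-8.0, 49.0]]
120 12 [[-81.0, -38.0], [-77.0, 38.0], [-74.0, 47.0]]
128 9 [[-81.0, -38.0], [-77.0, -35.0], [-74.0, 48.0]]
136 11 [[-84.0, -37.0], [-78.0, 43.0], [-73.0, 47.0]]
144 11 [[-82.0, -31.0], [-76.0, 39.0], [-74.0, 45.0]]
152 29 [[-87.0, -13.0], [-79.0, 24.0], [-73.0, 42.0]]
160 18 [[-92.0, 2.0], [-77.0, 10.0], [-69.0, 43.0]]
168 12 [[-87.0, -1.0], [-71.0, 7.0], [-64.0, 12.0]]
176 18 [[-94.0, -3.0], [-73.0, 6.0], [-64.0, 12.0]]
184 10 [[-92.0, 2.0], [-83.0, 8.0], [-62.0, 11.0]]
192 13 [[-92.0, 1.0], [-81.0, 9.0], [-62.0, 12.0]]
200 21 [[-108.0, -3.0], [-83.0, 9.0], [-61.0, 13.0]]
208 36 [[-116.0, -5.0], [-67.0, 10.0], [-46.0, 15.0]]
216 27 [[-123.0, -8.0], [-66.0, 11.0], [-41.0, 16.0]]
224 36 [[-122.0, 3.0], [-86.0, 11.0], [-37.0, 16.0]]
232 36 [[-133.0, 3.0], [-90.0, 11.0], [-29.0, 17.0]]
240 46 [[-134.0, -0.0], [-81.0, 10.0], [-24.0, 16.0]]
248 67 [[-139.0, -8.0], [-62.0, 8.0], [-19.0, 18.0]]
256 47 [[-98.0, -4.0], [-54.0, 8.0], [-24.0, 20.0]]
top2
112 10 [[-98.0, -55.0], [-89.0, 24.0], [-84.0, 38.0]]
152 12 [[-88.0, -46.0], [-85.0, -4.0], [-80.0, 39.0]]
232 7 [[-131.0, -11.0], [-124.0, 4.0], [-122.0, 8.0]]
240 7 [[-133.0, -8.0], [-130.0, 3.0], [-127.0, 8.0]]
248 38 [[-144.0, -14.0], [-138.0, -2.0], [-128.0, 8.0]]
256 24 [[-142.0, -11.0], [-135.0, -4.0], [-125.0, 2.0]]
```

View pics/crop4.png

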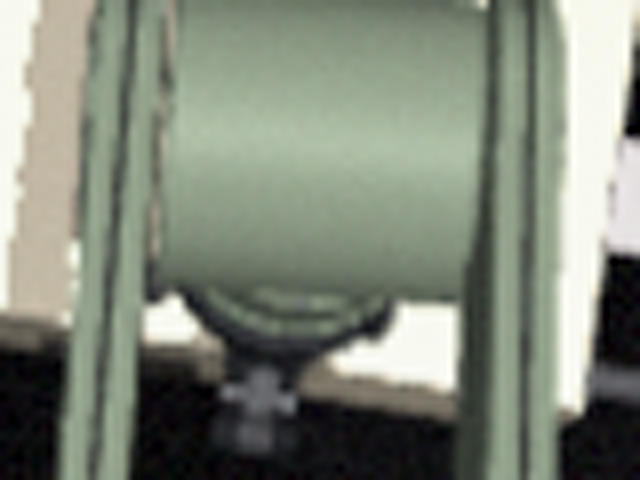

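The fingers line up with the bar in x but end at about z 160, just above it. The fingertips seem higher than the nominal tool frame says, so I'll check with a gentle touch.

```bash
python3 - <<'E'
from h import *
p=np.array(sensors.read_state()['eef_pos'])
print(ctrl.move_l(p-[0,0,28],vel=25,threshold=4)); st("touch")
E
```

```text
True
touch t9.1 pos [456.7  37.2 152. ] F [-0.7  0.4  3.4] w8.1 g2.3
```

```bash
python3 - <<'E'
from h import *
R=tool();p=tcp(handle(0),R)
ctrl.move_l([p[0],p[1],162],R,vel=100)
ctrl.gripper_to(36,40)
print(ctrl.move_l([p[0],p[1],134],vel=50,threshold=5)); st("down")
for w in(24,16,11,8):
    ctrl.gripper_to(w,40); st(w)
    if sensors.read_state()['grasp_force']>10: break
E
```

```text
False
down t10.4 pos [456.1  37.3 133.9] F [-0.3  0.   0. ] w35.8 g0.0
24 t10.7 pos [456.3  37.3 134.3] F [-0.6 -0.5 -0.4] w23.9 g0.0
16 t10.9 pos [456.1  37.3 134.1] F [-0.4 -0.1  1. ] w15.9 g0.0
11 t11.1 pos [456.7  37.2 134.2] F [ 3.2 -0.2 -2. ] w11.3 g14.0
```

The bar is now gripped (width 11.3, 14 N) with the reported TCP about 25 mm lower than nominal. The true grasp point therefore lies about 31 mm behind the stated one, along the tool axis. I'll use that offset, regrip centrally and raise the flap while watching the force.

```bash
cat >> h.py <<'E'
K=-25.   # grasp point along tool z from the reported TCP (measured)
def tcp(g,R,k=None): return np.asarray(g)-(K if k is None else k)*R[:,2]
E
python3 - <<'E'
from h import *
ctrl.gripper_to(30,60);R=tool()
print(ctrl.move_l(tcp(handle(0),R),R,vel=60,threshold=6))
ctrl.gripper_to(5,60);ctrl.hold(.1);st("grip")
for ph in(.15,.3,.5,.7,.9,1.1):
    ctrl.move_l(tcp(handle(ph),R),R,vel=120);st(ph)
    s=sensors.read_state()
    if s['grip_width']<9 or np.linalg.norm(s['force'])>35: break
E
```

```text
False
grip t12.1 pos [456.7  37.2 128.6] F [ 3.2 -1.5 -4.5] w9.6 g58.4
0.15 t12.5 pos [465.8  35.3 154. ] F [ 5.2 -1.1 -6.8] w10.2 g58.3
0.3 t12.9 pos [478.3  32.9 178. ] F [ 0.1  0.8 -2.2] w9.8 g58.4
0.5 t13.3 pos [500.2  28.4 207.2] F [-6.2  1.8  1.3] w9.9 g58.4
0.7 t13.8 pos [527.6  23.  231.7] F [-11.    1.7   9. ] w9.8 g58.7
0.9 t14.3 pos [562.6  16.1 251.1] F [-6.8  1.  11.9] w9.5 g60.1
1.1 t14.7 pos [598.6   8.9 261.7] F [-4.8  0.5  9.6] w10.1 g60.6
```

```bash
python3 - <<'E'
from h import *
R=tool()
for ph,l in((1.2,.06),(1.35,.11),(1.5,.17),(1.62,.17)):
    R=tool(l);ctrl.move_l(tcp(handle(ph),R),R,vel=120);st(ph)
    s=sensors.read_state()
    if s['grip_width']<8.5 or np.linalg.norm(s['force'])>40: raise SystemExit("bad")
print(ctrl.move_l(tcp(handle(1.70),R),R,vel=50,threshold=8));st("stop")
ctrl.gripper_to(32);ctrl.hold(.2);st("rel")
p=np.array(sensors.read_state()['eef_pos']);ctrl.move_l(p-110*R[:,2],vel=200);st("up")
R2=tool(0,.15);g=stay(0,-199)
s=sensors.read_state()
# clear of flap: go sideways/right high
ctrl.move_ptp(tcp(g,R2)+[0,0,150],R2);ctrl.gripper_to(40);st("over peg")
snap("top","top3");snap("scene","scene3")
a=cv2.imread("pics/top3.png")[130:260,290:430];b=cv2.imread("pics/scene3.png")[100:260,200:400]
cv2.imwrite("pics/crop5.png",np.hstack([cv2.resize(a,(388,360),interpolation=2),cv2.resize(b,(412,360),interpolation=2)]))
E
```

```text
1.2 t15.0 pos [615.4   5.7 264.2] F [-3.5  1.7 10.4] w9.5 g60.6
1.35 t15.4 pos [6.415e+02 4.000e-01 2.639e+02] F [-2.7  0.4  8.6] w10.2 g61.7
1.5 t15.8 pos [668.7  -5.  259.7] F [ 1.2 -0.   5.9] w9.9 g61.6
1.62 t16.1 pos [689.1  -9.  253. ] F [1.3 0.3 4.6] w9.5 g62.3
False
stop t16.5 pos [701.7 -11.5 247.8] F [1.4 0.8 7.3] w10.0 g62.5
rel t17.1 pos [700.3 -11.7 245. ] F [0.1 0.5 0.4] w32.2 g0.0
up t17.8 pos [718.  -15.3 352.4] F [-0.8  0.1 -0.1] w32.2 g0.0
over peg t19.1 pos [ 602.2 -190.3  206.1] F [-0.5  0.2 -0.4] w40.0 g0.0
```

View pics/crop5.png

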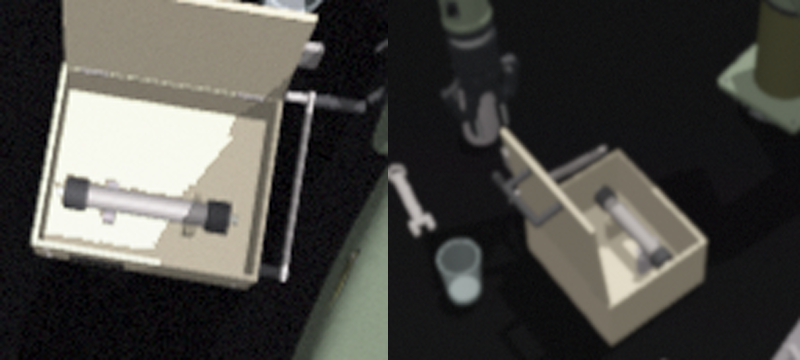

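```bash
python3 - <<'E'
from h import *
print("peg",wh(ray("top",[(404.7,166.1),(421.7,168.3)],80)).round(1))
c=lambda x,y:(290+x*140/388,130+y*130/360)
print("col ends", wh(ray("top",[c(64,192),c(234,218)],70)).round(1), "fit inner",wh(ray("top",[c(89,194),c(206,214)],70)).round(1))
# descend, grip, raise
R=tool(0,.15);g=stay(0,-197)
print(ctrl.move_l(tcp(g,R),R,vel=120,threshold=8));st("at peg")
ctrl.gripper_to(5,60);ctrl.hold(.1);st("grip")
if sensors.read_state()['grip_width']<9: raise SystemExit("miss")
for th in(.12,.24,.36,.48,.6,.7):
    ctrl.move_l(tcp(stay(th,-197),R),R,vel=100);st(th)
    s=sensors.read_state()
    if s['grip_width']<9 or np.linalg.norm(s['force'])>35: break
E
```

```text
peg [[ 106.  -161.4   80. ]
 [ 107.5 -212.7   80. ]]
col ends [[-37.6  95.1  70. ]
 [-35.8 -91.4  70. ]] fit inner [[-35.4  67.8  70. ]
 [-36.4 -60.9  70. ]]
False
at peg t20.6 pos [ 602.2 -189.4   56.4] F [-0.5  0.5 -1. ] w39.6 g0.0
grip t21.1 pos [ 601.2 -189.2   55.3] F [-0.8 -1.   0.9] w10.0 g58.2
0.12 t21.4 pos [ 596.9 -188.1   77.4] F [-5.8 -0.8 -1. ] w9.1 g65.6
0.24 t21.8 pos [ 590.1 -186.6   98.8] F [-11.4  -0.1  -3.6] w9.1 g59.5
0.36 t22.2 pos [ 581.2 -184.8  118.5] F [-15.8  -1.2  -8.4] w9.0 g54.5
0.48 t22.6 pos [ 569.9 -182.4  137.1] F [-17.6  -1.4 -11.9] w9.0 g51.5
```

```bash
python3 - <<'E'
from h import *
R=tool(0,.15)
s=sensors.read_state();print("cmd-act",(tcp(stay(.48,-197),R)-np.array(s['eef_pos'])).round(1))
def stay2(th,y,dr): return stay(th,y)-Rz(YAW)@np.array([np.cos(th),0,np.sin(th)])*dr
for dr in(3,6):
    ctrl.move_l(tcp(stay2(.48,-197,dr),R),R,vel=30);st(dr)
snap("scene","scene4")
cv2.imwrite("pics/crop6.png",cv2.resize(cv2.imread("pics/scene4.png")[110:220,200:360],(640,440),interpolation=2))
E
```

```text
cmd-act [10.5 -2.4  5.5]
3 t22.8 pos [ 570.1 -182.5  137.1] F [-13.6  -2.  -10.8] w8.7 g51.5
6 t23.1 pos [ 570.  -182.6  137.4] F [-10.5  -1.2  -8.8] w8.6 g51.4
```

View pics/crop6.png

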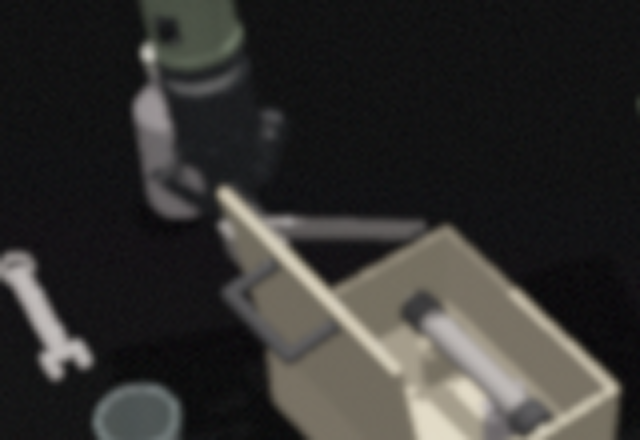

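```bash
python3 - <<'E'
from h import *
for th in(.4,.48,.55,.6,.65,.744):print(th,proj("scene",stay(th,-152)).round(1),end=" ")
print("pivot",proj("scene",hw([-85,-152,80])).round(1))
for f,n in(("scene4","scene"),("scene3","scene")):
    d=np.load(f"pics/{f}.npy");P=wh(cloud(n,d));im=cv2.imread(f"pics/{f}.png").max(2)
    Q=P[(d>0)&(P[...,1]<-138)&(P[...,1]>-172)&(abs(P[...,0])<115)&(P[...,2]>70)&(P[...,2]<230)]
    for lo in range(-100,115,20):
        q=Q[(Q[:,0]>=lo)&(Q[:,0]<lo+20)]
        if len(q)>2: print(f,lo,len(q),np.median(q,0).round(0))
E
```

```text
0.4 [[262.5 174.3]] 0.48 [[263.7 170.7]] 0.55 [[265.  167.6]] 0.6 [[266.1 165.4]] 0.65 [[267.2 163.1]] 0.744 [[269.7 158.8]] pivot [[303.2 166.2]]
scene4 -100 7 [ -84. -146.   83.]
scene4 -80 16 [ -69. -144.   89.]
scene4 -60 19 [ -50. -145.  104.]
scene4 -40 24 [ -31. -146.  117.]
scene4 -20 25 [  -8. -146.  129.]
scene4 0 19 [   9. -146.  145.]
scene4 20 21 [  31. -146.  159.]
scene4 40 18 [  50. -145.  175.]
scene4 60 27 [  72. -150.  191.]
scene3 -100 8 [ -85. -146.   84.]
scene3 -80 20 [ -69. -146.   84.]
scene3 -60 14 [ -49. -145.   85.]
scene3 -40 17 [ -30. -146.   88.]
scene3 -20 19 [ -12. -147.   92.]
scene3 0 18 [  12. -145.   94.]
scene3 20 12 [  28. -144.   97.]
scene3 80 3 [  97. -147.  105.]
```

The depth data shows the stay started about 0.115 rad above level and is now at about 0.59. I had been gripping the peg deep between the fingers, so I'll regrip at the right height and finish the swing.

```bash
python3 - <<'E'
from h import *
R=tool(0,.15)
ctrl.gripper_to(36,60);st("open")
ctrl.move_l(tcp(stay(.59,-197),R),R,vel=80,threshold=12);st("mid")
ctrl.gripper_to(5,60);ctrl.hold(.1);st("grip")
for th in(.64,.69,.725):
    ctrl.move_l(tcp(stay(th,-197),R),R,vel=60);st(th)
print(ctrl.move_l(tcp(stay(.78,-197),R),R,vel=25,threshold=9));st("stop")
ctrl.gripper_to(36);ctrl.hold(.1);st("rel")
p=np.array(sensors.read_state()['eef_pos']);ctrl.move_l(p-60*R[:,2],vel=200)
snap("scene","scene5")
d=np.load("pics/scene5.npy");P=wh(cloud("scene",d))
Q=P[(d>0)&(P[...,1]<-138)&(P[...,1]>-156)&(abs(P[...,0])<90)&(P[...,2]>70)&(P[...,2]<240)]
print(len(Q));f=np.polyfit(Q[:,0],Q[:,2],1);print("angle",np.arctan(f[0]))
E
```

```text
open t23.5 pos [ 576.5 -184.1  141.6] F [-0.  -1.   0.4] w35.9 g0.0
mid t23.9 pos [ 570.6 -183.   161.7] F [0.1 0.1 0.5] w36.1 g0.0
grip t24.3 pos [ 570.4 -182.7  160.3] F [2.1 0.7 0.5] w11.9 g58.4
0.64 t24.6 pos [ 564.9 -181.7  168.3] F [ 1.5  0.5 -1. ] w11.8 g58.7
0.69 t24.9 pos [ 559.2 -180.5  176.3] F [2.2 0.1 3.2] w11.7 g58.8
0.725 t25.2 pos [ 555.3 -179.7  181. ] F [3.7 0.7 3.1] w12.1 g58.9
True
stop t25.5 pos [ 553.4 -179.2  183.4] F [ 2.6 -0.7 -0.8] w11.6 g60.3
rel t26.0 pos [ 553.8 -179.   184.3] F [0.1 0.1 0.9] w36.3 g0.0
160
angle 0.7484777416534977
```

```bash
python3 - <<'E'
from h import *
p=np.array(sensors.read_state()['eef_pos']);ctrl.move_l([p[0],p[1],350],vel=250)
R=tool(.17);g=tcp(handle(1.71),R)
ctrl.gripper_to(30,60)
ctrl.move_ptp(g-115*R[:,2],R);st("above")
print(ctrl.move_l(g,R,vel=120,threshold=8));st("at")
ctrl.gripper_to(5,60);ctrl.hold(.1);st("grip")
if sensors.read_state()['grip_width']<8: raise SystemExit("miss")
for ph,l in((1.6,.17),(1.5,.17),(1.4,.14),(1.32,.12)):
    R=tool(l);ctrl.move_l(tcp(handle(ph),R),R,vel=80);st(ph)
print(ctrl.move_l(tcp(handle(1.28),R),R,vel=30,threshold=8));st("1.28")
print(ctrl.move_l(tcp(handle(1.215),R),R,vel=20,threshold=6));st("low")
snap("scene","scene6")
E
```

```text
above t28.3 pos [720.6 -16.9 358. ] F [-0.4  0.1  0.6] w29.9 g0.0
False
at t29.4 pos [702.8 -12.4 246.2] F [-0.3  0.8  1.1] w30.0 g0.0
grip t29.8 pos [703.1 -12.2 246.2] F [ 1.3 -0.4  4.2] w9.7 g58.6
1.6 t30.2 pos [684.4  -8.5 254.1] F [ 3.1 -0.9  7. ] w9.7 g59.4
1.5 t30.6 pos [667.   -5.  259.5] F [ 2.3 -1.   8.2] w10.0 g59.5
1.4 t30.9 pos [649.4  -1.5 262.9] F [ 1.7 -0.4  8.8] w10.4 g59.7
1.32 t31.3 pos [636.    1.2 264. ] F [ 3.  -0.6  9.7] w10.2 g59.6
False
1.28 t31.7 pos [627.9   2.8 263.6] F [0.7 0.4 8.7] w9.8 g61.4
True
low t32.1 pos [623.1   3.8 263.6] F [ 1.8 -0.5  2. ] w9.9 g60.6
```

```bash
python3 - <<'E'
from h import *
R=tool(.12)
print(ctrl.move_l(tcp(handle(1.225),R),R,vel=15,threshold=6));st("low2")
ctrl.gripper_to(30);ctrl.hold(.2);st("rel")
p=np.array(sensors.read_state()['eef_pos']);ctrl.move_l(p-110*R[:,2],vel=200)
snap("scene","scene7")
d=np.load("pics/scene7.npy");P=wh(cloud("scene",d))
Q=P[(d>0)&(P[...,1]<110)&(P[...,1]>60)&(P[...,0]<125)&(P[...,0]>0)&(P[...,2]>110)&(P[...,2]<300)]
f=np.polyfit(Q[:,2],Q[:,0],1);print(len(Q),"flap angle",np.pi/2+np.arctan(f[0]))
cv2.imwrite("pics/crop7.png",cv2.resize(cv2.imread("pics/scene7.png")[110:260,200:380],(600,500),interpolation=2))
E
```

```text
True
low2 t32.5 pos [623.2   3.8 263.6] F [ 0.5 -0.3  1.6] w9.5 g60.7
rel t33.0 pos [623.4   3.8 263.5] F [ 0.  -0.1 -0.8] w30.3 g0.0
571 flap angle 1.2451063934764135
```

View pics/crop7.png

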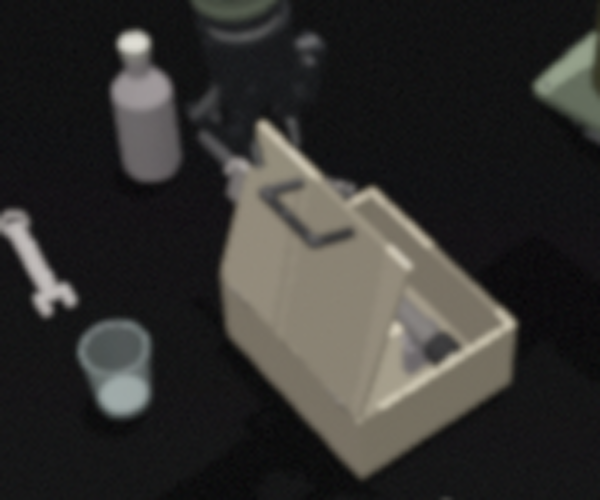

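```bash
python3 - <<'E'
from h import *
for n in("scene","top"):
    d=np.load(f"pics/{n}2.npy");P=wh(cloud(n,d))-[-83,0,178.5]
    for lo in range(20,300,20):
        q=P[(d>0)&(P[...,2]>=lo)&(P[...,2]<lo+20)&(abs(P[...,1])<120)&(abs(P[...,0])<160)]
        if len(q)>5:print(n,lo,np.percentile(q[:,0],[2,98]).round(0))
E
```

```text
scene 20 [-34.  39.]
scene 40 [-50.  54.]
scene 60 [-56.  64.]
scene 80 [-15.  54.]
scene 100 [-17.  41.]
scene 120 [-15.  41.]
scene 140 [-25.  39.]
scene 160 [-18.  38.]
scene 180 [-25.  38.]
scene 200 [-13.  39.]
scene 220 [-6. 37.]
scene 240 [-12.  40.]
scene 260 [-68.  43.]
scene 280 [-103.   47.]
top 40 [-49. -36.]
top 60 [-63. -44.]
top 80 [-52. -37.]
top 100 [-39. -25.]
top 120 [-38. -24.]
top 140 [-38. -23.]
top 160 [-37. -23.]
top 180 [-37. -25.]
top 200 [-36. -29.]
top 240 [-38. -35.]
top 260 [-64.   5.]
top 280 [-86. -13.]
```

```bash
python3 - <<'E'
from h import *
R=tool(0);g=hw([-36,2.5,72])
ctrl.move_ptp(tcp(g,R)+[0,0,275],R);ctrl.gripper_to(48,80);st("above")
ctrl.move_l(tcp(g,R)+[0,0,60],R,vel=200)
print(ctrl.move_l(tcp(g,R),R,vel=70,threshold=8));st("at")
ctrl.gripper_to(15,80);ctrl.hold(.2);st("grip")
if sensors.read_state()['grip_width']<20: raise SystemExit("miss")
ctrl.move_l(tcp(g,R)+[0,0,25],R,vel=50);st("lift")
ctrl.move_l(tcp(g,R)+[0,0,190],R,vel=150);st("high")
snap("top","top8");snap("scene","scene8")
E
```

```text
above t34.7 pos [503.6  30.2 322.1] F [-1.4 -0.7 -0.5] w47.8 g0.0
False
at t36.9 pos [503.1  30.5  47.4] F [0.8 0.1 0.2] w48.2 g0.0
grip t37.5 pos [504.4  30.3  48.1] F [ 4.3 -1.2  4.2] w24.1 g78.4
lift t38.1 pos [502.1  30.6  71.8] F [ 0.4 -1.  -3.9] w23.6 g78.6
high t39.4 pos [501.6  30.6 235.6] F [-0.7  0.3 -4.7] w23.6 g78.6
```

```bash
python3 - <<'E'
from h import *
p=np.array(sensors.read_state()['eef_pos'])
ctrl.move_l([420,210,p[2]],tool(0),vel=220)
R=tool(0,0,1,np.radians(94.06));c=tcp([451.2,376.4,57],R)
ctrl.move_ptp(c+[0,0,130],R);st("above")
ctrl.move_l(c+[0,0,45],R,vel=120);ctrl.hold(.2);st("near")
snap("top","top9");snap("scene","scene9")
a=cv2.imread("pics/top9.png")[180:270,190:290];b=cv2.imread("pics/scene9.png")[190:290,360:460]
cv2.imwrite("pics/crop9.png",np.hstack([cv2.resize(a,(400,360),interpolation=2),cv2.resize(b,(360,360),interpolation=2)]))
E
```

```text
above t41.9 pos [451.8 375.7 162.1] F [ 0.2 -0.1 -3.5] w23.6 g78.6
near t43.0 pos [452.1 376.9  78.2] F [ 0.6 -0.3 -3.1] w23.7 g78.6
```

View pics/crop9.png

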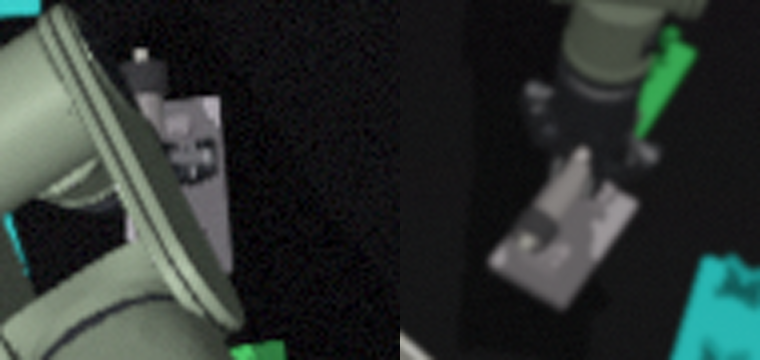

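```bash
python3 - <<'E'
from h import *
a=np.radians(4.06)
f=lambda n,uv,z:((ray(n,uv,z)-[451.2,376.4,0])@Rz(a)).round(1)
k=lambda x,y:(190+x/4,180+y/4)
print("far fitting outer/inner",f("top",[k(146,60),k(150,92)],101))
s=lambda x,y:(360+(x-400)/3.6,190+y/3.6)
print("scene fit outer/inner",f("scene",[s(527,240),s(545,213)],101))
E
```

```text
far fitting outer/inner [[ 84.6  -5.6 101. ]
 [ 60.3  -6.9 101. ]]
scene fit outer/inner [[ 88.8   0.9 101. ]
 [ 54.7  -0.9 101. ]]
```

```bash
python3 - <<'E'
from h import *
R=tool(0,0,1,np.radians(94.06));c=tcp([451.2,376.4,57],R)+Rz(np.radians(4.06))@np.array([4,2,0])
ctrl.move_l(c+[0,0,20],R,vel=80);ctrl.hold(.2);st("20")
print(ctrl.move_l(c+[0,0,-5],R,vel=20,threshold=5));st("down")
print(ctrl.move_l(c+[0,0,-6],R,vel=15,threshold=4));st("down2")
E
```

```text
20 t43.8 pos [455.4 378.9  52.4] F [ 0.1 -0.5 -3.5] w23.6 g78.6
True
down t44.6 pos [455.  378.9  33.3] F [-0.2  1.6  4.5] w23.6 g79.6
True
down2 t44.9 pos [455.  379.1  33.2] F [-0.4 -0.   3.6] w23.5 g79.7
```

```bash
python3 - <<'E'
from h import *
ctrl.gripper_to(30);ctrl.gripper_to(48);ctrl.hold(.2);st("rel")
p=np.array(sensors.read_state()['eef_pos']);ctrl.move_l(p+[0,0,180],vel=150)
ctrl.move_ptp([300,300,330],tool(0,0,1,np.radians(94.06)));st("away")
snap("top","top10");snap("scene","scene10")
for n in("top","scene"):
    d=np.load(f"pics/{n}10.npy");P=(cloud(n,d)-[451.2,376.4,0])@Rz(np.radians(4.06))
    q=P[(d>0)&(abs(P[...,0])<120)&(abs(P[...,1])<25)&(P[...,2]>50)&(P[...,2]<85)]
    print(n,len(q),np.percentile(q,[2,50,98],axis=0).round(0).tolist(),"slope y,z",np.polyfit(q[:,0],q[:,1],1).round(3),np.polyfit(q[:,0],q[:,2],1).round(3))
d=np.load("pics/scene10.npy");P=wh(cloud("scene",d))
Q=P[(d>0)&(P[...,1]<110)&(P[...,1]>60)&(P[...,0]<125)&(P[...,0]>0)&(P[...,2]>110)&(P[...,2]<300)]
print("flap",np.pi/2+np.arctan(np.polyfit(Q[:,2],Q[:,0],1)[0]))
a=cv2.imread("pics/top10.png")[110:270,180:440];b=cv2.imread("pics/scene10.png")[130:330,200:460]
cv2.imwrite("pics/crop10.png",np.vstack([cv2.resize(a,(455,280),interpolation=2),cv2.resize(b,(455,318),interpolation=2)]))
E
```

```text
rel t45.6 pos [454.3 378.7  32.3] F [-0.2  0.4 -0.1] w47.9 g0.0
away t47.8 pos [300.3 300.  329.2] F [ 0.1  0.5 -1.7] w48.2 g0.0
top 624 [[-92.0, -18.0, 51.0], [-4.0, -3.0, 66.0], [86.0, 16.0, 75.0]] slope y,z [ 0.003 -2.349] [1.0000e-03 6.5578e+01]
scene 460 [[-85.0, -15.0, 52.0], [12.0, 4.0, 65.0], [96.0, 19.0, 75.0]] slope y,z [-0.   3.4] [-1.0000e-02  6.4518e+01]
flap 1.245948982329444
```

View pics/crop10.png

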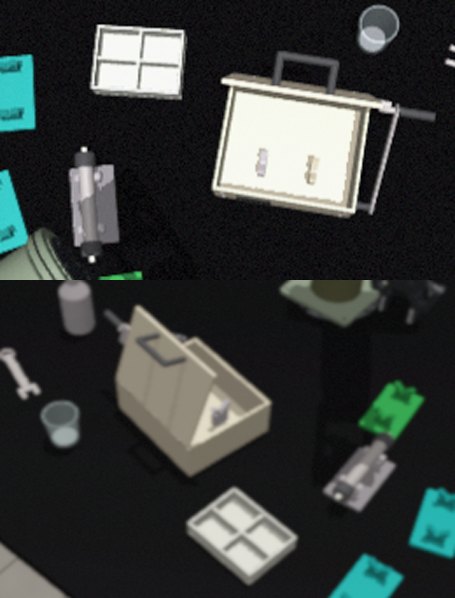

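The column lies level and centred in the grey cradle, its fittings at about (84,162) and (91,245) in the crop, outside the saddles. The flap rests on the stay at 1.246 rad, and the tray, beaker, bottle and wrench stand where they were.

```bash
python3 -c "
from plant import ctrl
print(ctrl.finish_job())"
```

```text
the job is handed in; nothing more can be done
None
```

I handed the job in at about 48 s: the flap rests on the raised stay at about 1.25 rad, and the column lies level in the grey cradle with its end fittings outside the saddles.

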